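Heft the pantry tins: set the near-empty one aside, hold up the full one

TASK

Three identical closed storage tins stand in a row on the pantry counter: one is full, one part full, one nearly empty, and only their weight tells them apart. Find out by lifting them: first stand the lightest upright, wholly on the round blue trivet, and let go of it, with the middling one left standing on the counter; then pick up the heaviest and finish while holding it up, upright, still and about 20 cm clear of the counter, carried by the gripper alone (do not put it down again). Do not tip over or drop any tin, and leave the jars, spoon and jar band where they are.

Things in the scene. Friction and masses are not known exactly. Their poses are not given: they have to be found in the camera images.
- tin_p_center (a point): centre (half-way up, 50 mm above its underside) of one of three storage tins that look exactly alike: closed upright cylinder, cream with a green band and a steel lid with a brass disc on top, rigid (may be gripped firmly), 62 mm across, 100 mm high; its z axis points up. They stand in a row across the counter, nearer to the robot than the trivet; which of them holds what is drawn anew each time
- tin_q_center (a point): centre (half-way up, 50 mm above its underside) of one of three storage tins that look exactly alike: closed upright cylinder, cream with a green band and a steel lid with a brass disc on top, rigid (may be gripped firmly), 62 mm across, 100 mm high; its z axis points up. They stand in a row across the counter, nearer to the robot than the trivet; which of them holds what is drawn anew each time
- tin_r_center (a point): centre (half-way up, 50 mm above its underside) of one of three storage tins that look exactly alike: closed upright cylinder, cream with a green band and a steel lid with a brass disc on top, rigid (may be gripped firmly), 62 mm across, 100 mm high; its z axis points up. They stand in a row across the counter, nearer to the robot than the trivet; which of them holds what is drawn anew each time
- tin_p: the body of the same tin as point tin_p_center; origin at the centre of its underside, z up. The three tins weigh between 0.09 and 0.55 kg and any two differ by at least 0.12 kg; it does not show from outside. The filling is one rigid piece with about 2 mm of play
- tin_q: the body of the same tin as point tin_q_center; origin at the centre of its underside, z up. The three tins weigh between 0.09 and 0.55 kg and any two differ by at least 0.12 kg; it does not show from outside. The filling is one rigid piece with about 2 mm of play
- tin_r: the body of the same tin as point tin_r_center; origin at the centre of its underside, z up. The three tins weigh between 0.09 and 0.55 kg and any two differ by at least 0.12 kg; it does not show from outside. The filling is one rigid piece with about 2 mm of play
- trivet_top (a point): centre of the upper face of a round flat blue ceramic trivet, 140 mm across and 12 mm thick, fixed to the counter, no rim; beyond the row of tins, to the left or right of the middle. z up
- jar_low: bystander, leave alone: low squat jar of red jam with a silvery lid, 86 mm across, 68 mm high, beside the trivet (left or right of it); origin at the centre of its underside
- jar_plum: bystander, leave alone: jar of almost black plum jam with a silvery lid, 80 mm across, 90 mm high, on the left; origin at the centre of its underside
- jar_jam: bystander, leave alone: jar of dark red jam with a silvery lid, 80 mm across, 85 mm high, on the right; origin at the centre of its underside
- jar_peach: bystander, leave alone: tall orange jar of peaches with a silvery lid, 92 mm across, 165 mm high, far left; origin at the centre of its underside
- jar_jelly: bystander, leave alone: tall bright red jar of jelly with a silvery lid, 76 mm across, 130 mm high, far right; origin at the centre of its underside
- spoon: bystander, leave alone: spoon with a wooden handle and metal bowl, 200 mm long, lying near the right edge of the work area; x along it
- band: bystander, leave alone: loose aluminium jar band (ring), 82 mm across, 14 mm high, on the left; origin at the centre of its underside
Mind the look-alikes: they are no part of the job. Leave any purple look-alike of the tin_p alone.

How it is judged:
On the way:
1. the lightest tin stands upright on the trivet, let go, and the other two tins stand on the counter (((angle between tin_p_center's own z axis and vertical below 0.1 rad and contact force between tin_p and the fingers below 0.1 N and linear speed of tin_p below 0.03 m/s and horizontal distance between tin_p_center and trivet_top below 0.037 m and height (world z) of tin_p_center between 0.058 and 0.068 m and contact force between tin_p and anything else below 2.5 N) or (angle between tin_q_center's own z axis and vertical below 0.1 rad and contact force between tin_q and the fingers below 0.1 N and linear speed of tin_q below 0.03 m/s and horizontal distance between tin_q_center and trivet_top below 0.037 m and height (world z) of tin_q_center between 0.058 and 0.068 m and contact force between tin_q and anything else below 2.5 N) or (angle between tin_r_center's own z axis and vertical below 0.1 rad and contact force between tin_r and the fingers below 0.1 N and linear speed of tin_r below 0.03 m/s and horizontal distance between tin_r_center and trivet_top below 0.037 m and height (world z) of tin_r_center between 0.058 and 0.068 m and contact force between tin_r and anything else below 2.5 N)) and ((angle between tin_p_center's own z axis and vertical below 0.1 rad and contact force between tin_p and the fingers below 0.1 N and linear speed of tin_p below 0.03 m/s and height (world z) of tin_p_center below 0.056 m and contact force between tin_p and anything else between 2.5 and 6.5 N) or (angle between tin_q_center's own z axis and vertical below 0.1 rad and contact force between tin_q and the fingers below 0.1 N and linear speed of tin_q below 0.03 m/s and height (world z) of tin_q_center below 0.056 m and contact force between tin_q and anything else between 2.5 and 6.5 N) or (angle between tin_r_center's own z axis and vertical below 0.1 rad and contact force between tin_r and the fingers below 0.1 N and linear speed of tin_r below 0.03 m/s and height (world z) of tin_r_center below 0.056 m and contact force between tin_r and anything else between 2.5 and 6.5 N)) and ((angle between tin_p_center's own z axis and vertical below 0.1 rad and contact force between tin_p and the fingers below 0.1 N and linear speed of tin_p below 0.03 m/s and height (world z) of tin_p_center below 0.056 m and contact force between tin_p and anything else above 6.5 N) or (angle between tin_q_center's own z axis and vertical below 0.1 rad and contact force between tin_q and the fingers below 0.1 N and linear speed of tin_q below 0.03 m/s and height (world z) of tin_q_center below 0.056 m and contact force between tin_q and anything else above 6.5 N) or (angle between tin_r_center's own z axis and vertical below 0.1 rad and contact force between tin_r and the fingers below 0.1 N and linear speed of tin_r below 0.03 m/s and height (world z) of tin_r_center below 0.056 m and contact force between tin_r and anything else above 6.5 N))), for 0.3 s.
At the end, for the whole second after the job is handed in: Gripper alone holds the heaviest tin still, upright within 0.25 rad, underside over 150 mm up. Lightest stands released, upright, within 37 mm of the trivet's centre; middling one stands released and upright on the counter (((angle between tin_p_center's own z axis and vertical below 0.1 rad and contact force between tin_p and the fingers below 0.1 N and linear speed of tin_p below 0.03 m/s and horizontal distance between tin_p_center and trivet_top below 0.037 m and height (world z) of tin_p_center between 0.058 and 0.068 m and contact force between tin_p and anything else below 2.5 N) or (angle between tin_q_center's own z axis and vertical below 0.1 rad and contact force between tin_q and the fingers below 0.1 N and linear speed of tin_q below 0.03 m/s and horizontal distance between tin_q_center and trivet_top below 0.037 m and height (world z) of tin_q_center between 0.058 and 0.068 m and contact force between tin_q and anything else below 2.5 N) or (angle between tin_r_center's own z axis and vertical below 0.1 rad and contact force between tin_r and the fingers below 0.1 N and linear speed of tin_r below 0.03 m/s and horizontal distance between tin_r_center and trivet_top below 0.037 m and height (world z) of tin_r_center between 0.058 and 0.068 m and contact force between tin_r and anything else below 2.5 N)) and ((angle between tin_p_center's own z axis and vertical below 0.1 rad and contact force between tin_p and the fingers below 0.1 N and linear speed of tin_p below 0.03 m/s and height (world z) of tin_p_center below 0.056 m and contact force between tin_p and anything else between 2.5 and 6.5 N) or (angle between tin_q_center's own z axis and vertical below 0.1 rad and contact force between tin_q and the fingers below 0.1 N and linear speed of tin_q below 0.03 m/s and height (world z) of tin_q_center below 0.056 m and contact force between tin_q and anything else between 2.5 and 6.5 N) or (angle between tin_r_center's own z axis and vertical below 0.1 rad and contact force between tin_r and the fingers below 0.1 N and linear speed of tin_r below 0.03 m/s and height (world z) of tin_r_center below 0.056 m and contact force between tin_r and anything else between 2.5 and 6.5 N)) and ((height (world z) of tin_p_center above 0.2 m and angle between tin_p_center's own z axis and vertical below 0.25 rad and linear speed of tin_p below 0.04 m/s and contact force between tin_p and the fingers above 1 N and contact force between tin_p and jar_peach below 0.1 N and contact force between tin_p and jar_jelly below 0.1 N) or (height (world z) of tin_q_center above 0.2 m and angle between tin_q_center's own z axis and vertical below 0.25 rad and linear speed of tin_q below 0.04 m/s and contact force between tin_q and the fingers above 1 N and contact force between tin_q and jar_peach below 0.1 N and contact force between tin_q and jar_jelly below 0.1 N) or (height (world z) of tin_r_center above 0.2 m and angle between tin_r_center's own z axis and vertical below 0.25 rad and linear speed of tin_r below 0.04 m/s and contact force between tin_r and the fingers above 1 N and contact force between tin_r and jar_peach below 0.1 N and contact force between tin_r and jar_jelly below 0.1 N))); the arm keeps its last pose, push and grip.
It fails at once if a jar, the spoon or the jar band is moved by more than 30 mm, or a jar tipped by more than 0.4 rad (distance of any of jar_low, jar_plum, jar_jam, jar_peach, jar_jelly, spoon, band from where it was at the start of the episode above 0.03 m or angle between any of jar_low, jar_plum, jar_jam, jar_peach, jar_jelly's own z axis and vertical above 0.4 rad).
It fails at once if a tin is tipped by more than 0.6 rad (angle between any of tin_p_center, tin_q_center, tin_r_center's own z axis and vertical above 0.6 rad).
It fails at once if a tin is dropped: not touched by the fingers while its underside is more than 45 mm above the counter ((height (world z) of tin_p_center above 0.095 m and contact force between tin_p and the fingers below 0.02 N) or (height (world z) of tin_q_center above 0.095 m and contact force between tin_q and the fingers below 0.02 N) or (height (world z) of tin_r_center above 0.095 m and contact force between tin_r and the fingers below 0.02 N)).
It also fails if it takes over 72 s, if anything falls off the work surface, if the arm or the gripper's body presses on something with over 40 N, if the wrist force passes 120 N, or if a joint passes its speed limit or range.

ROBOT

A 6-joint arm with a two-finger parallel gripper is mounted at the origin on the work surface. World frame = base frame: x ahead of the robot, y to its left, z up, the work surface at z = 0. Lengths are in m, angles in rad, forces in N, time in s.
With the tool pointing down it reaches from about 0.375 to 0.975 m from the base axis. Payload 3.8 kg.
Tool frame: the origin (TCP) lies midway between the tips of the shut fingers; the grasp point (between the pads) lies 19 mm behind it; z points along the fingers, y is the line along which they close (so a half turn about z gives the same grasp; the last joint's range is limited). The gripper opens to 85 mm and grips with 20 to 120 N. Pads are 22 mm wide; open, the fingers measure 114 mm over their backs; the gripper's body (76 mm by 85 mm) begins 54 mm behind the grasp point. The pads swing forward as they close: fully open they stand 13 mm farther back than shut.
Start: joints at [1.071, 0.264, 1.604, -0, 1.274, -0.037], TCP at [0.301, 0.604, 0.208] pointing down, gripper open.
Joint ranges: [-2.63, 2.63], [-0.94, 2.18], [0.31, 2.57], [-1.31, 4.45], [0, 2.66], [-2.55, 2.55]. Speed limits (rad/s): [2.57, 2.57, 3.14, 3.14, 3.14, 3.14].

INTERFACE

Orientations are given as a rotation vector (axis times angle).
In Python, from workcell import bot, imaging gives the robot as it stands.
- The arm moves only by the tool step_arm, never from a script. Its argument "series" is a list of rows, each an object of numbers: "grip": the closure, from -1 (fully open) to 1 (shut); "x", "y", "z": the shift along the tool's x, y, z normalised to -1 to 1, where 1 is 500 mm; "ax", "ay", "az": the turn, a rotation vector about the tool's x, y, z normalised to -1 to 1, where 1 is 30 degrees. A call has 1 to 12 rows; each row is the pose to reach, as a shift and turn from the pose commanded when the call began, along the tool's axes at that moment; what a row does not reach only later rows make up. A row lasts 1/10 s, in which the tool goes at most 50 mm and 8.59 degrees, less where a joint would pass 70% of its speed; a pose out of reach is approached as far as the arm can. A call with a number of a shift or a turn outside -1 to 1 is refused whole. A call with a gripper value outside its range is refused whole. The fingers move at their own pace and stop on an object; "force" is the grip in N (left out, the last holds). Time passes only in rows, so rows that repeat a pose let the fingers close. It gives the time, the measured TCP pose, the force, the opening and the grip force at its end, in the units of the state.
- bot.read_state(): the state, without advancing time (a new reading comes with each control period).
- imaging.read_camera(name): name is "scene" or "top" or "wrist"; returns a dict with "img" (384x512x3 uint8, red, green, blue), "fx", "fy", "cx", "cy" (pixels), "R" (3x3) and "t" (3): a world point X has camera coordinates R X + t. Camera axes: x right, y down, z forward; pixel columns grow to the right and rows downward; lengths in m; the calibration is good to about 2 mm. A picture is of the moment at which its call begins. There is no depth.
- bot.finish_job(): hands the job in; it is judged then, once.
The state is a dict: "time": time; "q": joint angles; "joint_vel": joint speeds; "joint_torque": joint torques, N m; "tool_pos": TCP position; "tcp_rot": TCP orientation; "wrist_force": force on the tool from outside, world axes, zero at the start; "torque": the same for the moment, N m; "width": opening from 0.0 (shut) to 1.0 (fully open); "grip_force": force on a finger pad.
Only numpy, scipy, OpenCV 4.12 (cv2) and the standard library are available. Lean on these libraries where they do the work, as an engineer would, in place of code of your own. Each camera call takes 0.05 s, during which the arm holds its last target. There are 200 camera calls.

## Working session

There is one attempt and no reset: what is moved stays moved. The work goes in short steps, Python scripts to look and compute and a tool call to move; the robot and the scene stay as the last step left them, time stands still between calls to the robot, and variables do not carry over. Pictures are saved under pics/ and viewed, at most 10 in all, crops included, and the job is handed in when it is done.

Besides the shell and the picture viewer there is one more tool, called after "Call:" as name(argument=value, ...) on one line, values as JSON. step_arm: Moves the arm, as the interface text tells. Scaled input: -1 to 1 covers 500 mm each way for a shift and 30 degrees each way for a turn. Its arguments: {"type":"object","properties":{"series":{"type":"array","items":{"type":"object","properties":{"grip":{"type":"number"},"x":{"type":"number","minimum":-1,"maximum":1},"y":{"type":"number","minimum":-1,"maximum":1},"z":{"type":"number","minimum":-1,"maximum":1},"ax":{"type":"number","minimum":-1,"maximum":1},"ay":{"type":"number","minimum":-1,"maximum":1},"az":{"type":"number","minimum":-1,"maximum":1}}}},"force":{"type":"number"}},"required":["series"]}

```bash
mkdir -p pics; python3 - <<'E'
from workcell import bot, imaging
import cv2,numpy as np
for n in ["top","scene"]:
    c=imaging.read_camera(n); cv2.imwrite(f"pics/{n}0.png",cv2.resize(c["img"][:,:,::-1],(800,600),interpolation=cv2.INTER_CUBIC))
    print(n,c["fx"],c["cx"],c["cy"],np.round(c["R"],3).tolist(),c["t"])
s=bot.read_state();print(s)
E
```

```text
top 399.2798680298526 251.86756463303385 187.94647921302501 [[0.012, -1.0, -0.001], [-0.978, -0.011, -0.208], [0.208, 0.003, -0.978]] [-0.00841949  0.52071316  1.15157825]
scene 477.72667676827353 251.18995154568074 191.7399847405872 [[0.662, 0.75, -0.003], [0.506, -0.449, -0.736], [-0.553, 0.486, -0.677]] [-0.3435305  -0.2368797   1.52941442]
{'time': 0.1, 'q': array([ 1.07108402e+00,  2.64679688e-01,  1.60523511e+00, -9.24428706e-06,
        1.27372435e+00, -3.68720530e-02]), 'joint_vel': array([ 1.80278758e-03, -9.09023845e-04, -2.81711052e-03,  1.55156802e-03,
       -1.22374445e-03, -2.51814356e-05]), 'joint_torque': array([ 1.14100261e-03, -5.16706610e+01, -3.68589771e+01, -3.28353656e-05,
        6.19220256e-03,  3.67604298e-05]), 'tool_pos': array([0.30102674, 0.6033604 , 0.20648658]), 'tcp_rot': array([-0.7204288 , -3.05732274,  0.00310278]), 'wrist_force': array([-0.44178429,  0.44888216, -0.05001131]), 'torque': array([-0.02775268, -0.03647152, -0.05458356]), 'grip_force': 0.0, 'width': 0.9985383517985252}
```

View pics/top0.png

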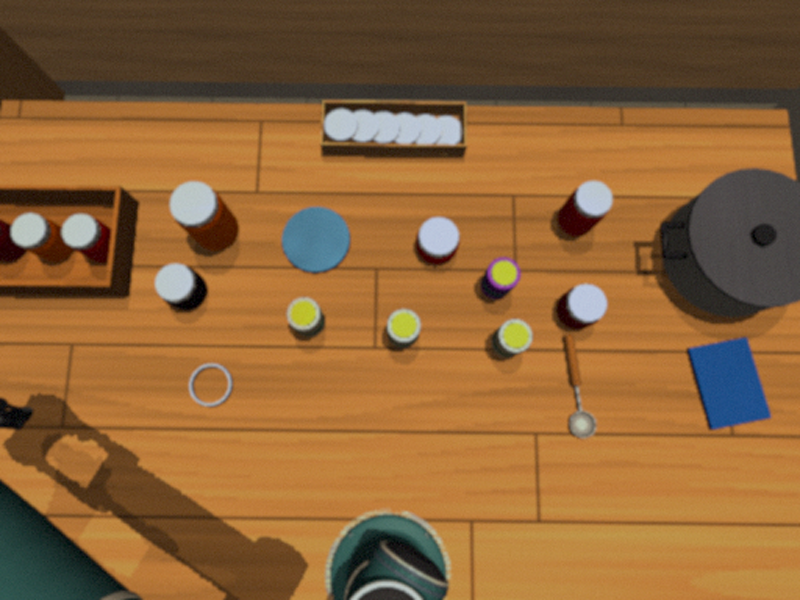

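View pics/scene0.png

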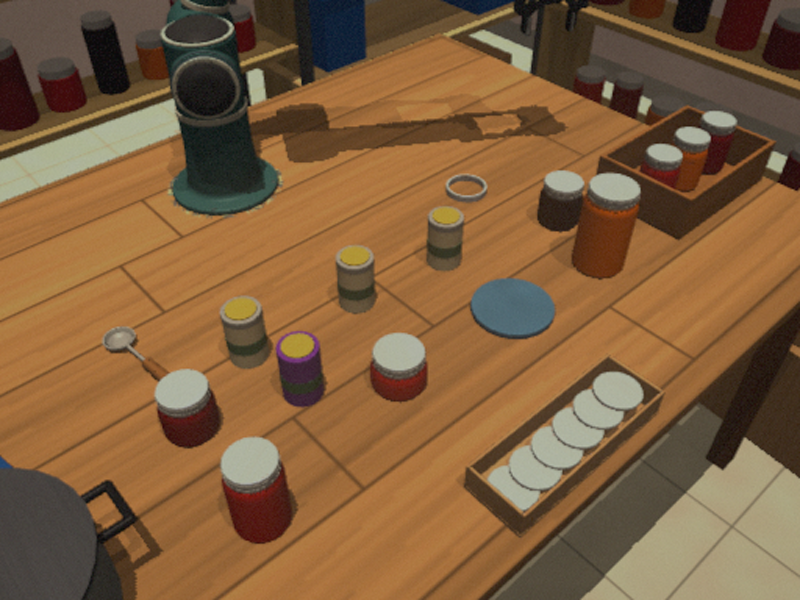

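Top view: the cream tins' discs are at (303,314), (403,326) and (515,336). The look-alike is the purple tin at (502,273), which I'm leaving alone. The blue trivet is at (316,240); the square blue cloth at (728,382) is not it. In the scene view the discs are at (446,216), (356,257) and (242,310), and the trivet at (513,307).

```bash
cat > h.py <<'E'
from workcell import bot, imaging
import numpy as np, cv2
from scipy.spatial.transform import Rotation as Ro
def plane(c,u,v,z):
    d=c["R"].T@np.array([(u-c["cx"])/c["fx"],(v-c["cy"])/c["fy"],1]); o=-c["R"].T@c["t"]
    return o+d*(z-o[2])/d[2]
def goal(p,yaw,label=""):
    """TCP target p, tool down, closing line (tool y) at world angle yaw; prints series units"""
    s=bot.read_state(); R=Ro.from_rotvec(s["tcp_rot"])
    cur=R.as_matrix()
    best=None
    for k in (0,np.pi):
        y=np.array([np.cos(yaw+k),np.sin(yaw+k),0]); z=np.array([0,0,-1.]); T=np.c_[np.cross(y,z),y,z]
        rv=(R.inv()*Ro.from_matrix(T)).as_rotvec()
        if best is None or np.linalg.norm(rv)<np.linalg.norm(best): best=rv
    print(label,"shift",np.round(cur.T@(np.array(p)-s["tool_pos"])/.5,3),"turn",np.round(np.degrees(best)/30,3))
E
python3 - <<'E'
from h import *
P={"top":[(303,314),(403,326),(515,336),(502,273),(316,240)],"scene":[(446,216),(356,257),(242,310),(297,346),(513,307)]}
for n in P:
    c=imaging.read_camera(n)
    for i,(u,v) in enumerate(P[n]): print(n,i,np.round(plane(c,u*.64,v*.64,.012 if i==4 else .1),4))
    if n=="top": cv2.imwrite("pics/crop.png",cv2.resize(c["img"][140:240,170:350,::-1],None,fx=4.4,fy=4.4,interpolation=cv2.INTER_CUBIC))
s=bot.read_state();print(Ro.from_rotvec(s["tcp_rot"]).as_matrix().round(3))
E
```

```text
top 0 [0.4709 0.1641 0.1   ]
top 1 [ 0.4506 -0.0207  0.1   ]
top 2 [ 0.4344 -0.2261  0.1   ]
top 3 [ 0.553  -0.2052  0.1   ]
top 4 [0.64   0.1572 0.012 ]
scene 0 [0.4747 0.1619 0.1   ]
scene 1 [ 0.4579 -0.0235  0.1   ]
scene 2 [ 0.4414 -0.2284  0.1   ]
scene 3 [ 0.5555 -0.211   0.1   ]
scene 4 [0.6468 0.1541 0.012 ]
[[-0.895  0.446 -0.001]
 [ 0.446  0.895 -0.001]
 [ 0.    -0.001 -1.   ]]
```

View pics/crop.png

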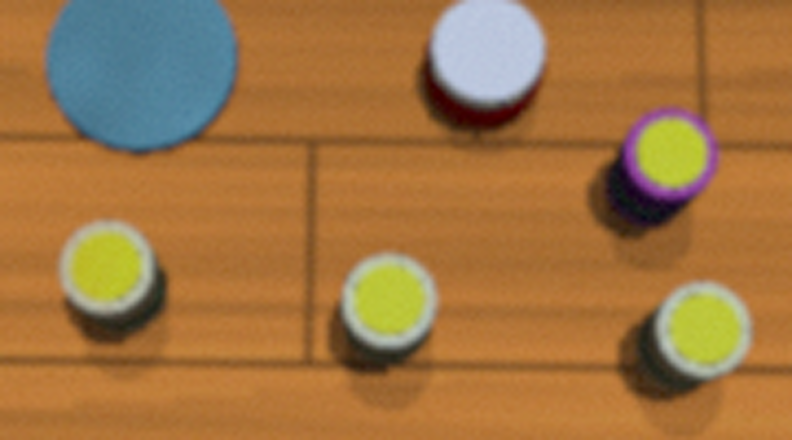

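The crop shows three cream tins with green bands and a purple one, which I'm excluding. The two cameras agree within 7 mm, so I'll use the means: A (0.473, 0.163), B (0.455, -0.022), C (0.438, -0.227), trivet (0.643, 0.156).

```bash
python3 - <<'E'
from h import *
goal([.473,.163,.16],np.pi/2,"A")
c=imaging.read_camera("top")
for u,v,z in[(583,303,.085),(592,199,.13),(437,240,.068),(195,205,.165),(178,282,.09)]: print(plane(c,u*.64,v*.64,z).round(3))
E
```

```text
A shift [-0.701 -0.635  0.094] turn [-0.003 -0.001 -0.884]
[ 0.5   -0.358  0.085]
[ 0.69  -0.372  0.13 ]
[ 0.626 -0.086  0.068]
[0.657 0.358 0.165]
[0.531 0.404 0.09 ]
```

Call:
step_arm(series=[{"x": -0.7, "y": -0.635, "z": 0.0, "az": -0.884, "grip": -1}, {"x": -0.7, "y": -0.635, "z": 0.0, "az": -0.884, "grip": -1}, {"x": -0.7, "y": -0.635, "z": 0.0, "az": -0.884, "grip": -1}, {"x": -0.7, "y": -0.635, "z": 0.0, "az": -0.884, "grip": -1}, {"x": -0.7, "y": -0.635, "z": 0.0, "az": -0.884, "grip": -1}, {"x": -0.7, "y": -0.635, "z": 0.0, "az": -0.884, "grip": -1}, {"x": -0.7, "y": -0.635, "z": 0.0, "az": -0.884, "grip": -1}, {"x": -0.7, "y": -0.635, "z": 0.0, "az": -0.884, "grip": -1}, {"x": -0.7, "y": -0.635, "z": 0.0, "az": -0.884, "grip": -1}, {"x": -0.7, "y": -0.635, "z": 0.0, "az": -0.884, "grip": -1}, {"x": -0.7, "y": -0.635, "z": 0.0, "az": -0.884, "grip": -1}, {"x": -0.7, "y": -0.635, "z": 0.0, "az": -0.884, "grip": -1}])

```text
validation failed for argument at $.se...
```

```bash
python3 - <<'E'
from h import *
c=imaging.read_camera("wrist"); im=c["img"]; cv2.imwrite("pics/w1.png",im[:,:,::-1])
s=bot.read_state();print(s["tool_pos"],s["wrist_force"],s["time"])
# predicted pixels of disc A
for p in [[.473,.163,.1]]:
    q=c["R"]@p+c["t"];print(q[:2]/q[2]*c["fx"]+[c["cx"],c["cy"]])
hsv=cv2.cvtColor(im,cv2.COLOR_RGB2HSV);m=cv2.inRange(hsv,(20,120,100),(38,255,255))
n,l,st,ce=cv2.connectedComponentsWithStats(m)
for i in range(1,n):
    if st[i,4]>150: print(st[i],ce[i],plane(c,*ce[i],.1).round(4))
goal([.473,.163,.045],np.pi/2,"A")
E
```

```text
[0.30123419 0.60375435 0.20718557] [-0.2178638   0.43574344 -0.06255977] 0.3
[-10.17539262 472.80667664]
A shift [-0.701 -0.635  0.325] turn [-0.002 -0.    -0.884]
```

View pics/w1.png

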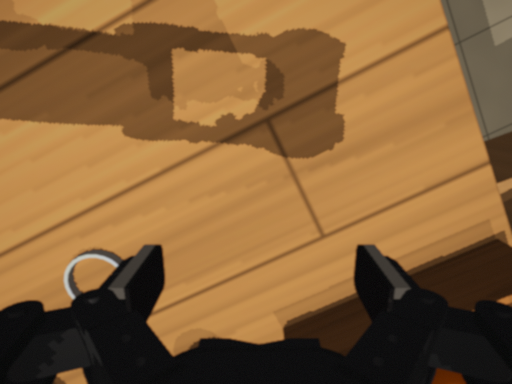

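The move was refused by argument validation and the arm hasn't moved; the picture shows only the band and the counter. I'll try a single small row to see what format it accepts.

Call:
step_arm(series=[{"x": -0.1, "y": -0.09, "z": 0, "ax": 0, "ay": 0, "az": -0.2, "grip": -1}])

```text
time: 0.4
tool_pos: [0.3182, 0.5609, 0.207]
tcp_rot: [-0.55, -3.092, -0.003]
wrist_force: [0.4, -0.1, 0.8]
width: 1.004
grip_force: 0.0
```

```bash
python3 - <<'E'
from h import *
goal([.473,.163,.207],np.pi/2,"A")
E
```

```text
A shift [-0.565 -0.64  -0.002] turn [ 0.004 -0.002 -0.672]
```

Call:
step_arm(series=[{"x": -0.565, "y": -0.64, "z": 0, "ax": 0, "ay": 0, "az": -0.672, "grip": -1}, {"x": -0.565, "y": -0.64, "z": 0, "ax": 0, "ay": 0, "az": -0.672, "grip": -1}, {"x": -0.565, "y": -0.64, "z": 0, "ax": 0, "ay": 0, "az": -0.672, "grip": -1}, {"x": -0.565, "y": -0.64, "z": 0, "ax": 0, "ay": 0, "az": -0.672, "grip": -1}, {"x": -0.565, "y": -0.64, "z": 0, "ax": 0, "ay": 0, "az": -0.672, "grip": -1}, {"x": -0.565, "y": -0.64, "z": 0, "ax": 0, "ay": 0, "az": -0.672, "grip": -1}, {"x": -0.565, "y": -0.64, "z": 0, "ax": 0, "ay": 0, "az": -0.672, "grip": -1}, {"x": -0.565, "y": -0.64, "z": 0, "ax": 0, "ay": 0, "az": -0.672, "grip": -1}, {"x": -0.565, "y": -0.64, "z": 0, "ax": 0, "ay": 0, "az": -0.672, "grip": -1}, {"x": -0.565, "y": -0.64, "z": 0, "ax": 0, "ay": 0, "az": -0.672, "grip": -1}, {"x": -0.565, "y": -0.64, "z": 0, "ax": 0, "ay": 0, "az": -0.672, "grip": -1}])

```text
time: 1.5
tool_pos: [0.4722, 0.1585, 0.2077]
tcp_rot: [-0.013, -3.141, -0.001]
wrist_force: [-0.7, 0.5, 0.5]
width: 0.995
grip_force: 0.0
```

```bash
cat >> h.py <<'E'
def disc(z=.1):
    c=imaging.read_camera("wrist"); im=c["img"]
    m=cv2.inRange(cv2.cvtColor(im,cv2.COLOR_RGB2HSV),(20,120,80),(38,255,255))
    n,l,st,ce=cv2.connectedComponentsWithStats(m)
    for i in range(1,n):
        if st[i,4]>300: print("disc",st[i],plane(c,*ce[i],z).round(4))
    s=bot.read_state();print(s["tool_pos"].round(4),s["wrist_force"].round(2),s["time"])
    return c
E
python3 - <<'E'
from h import *
c=disc(); cv2.imwrite("pics/w2.png",c["img"][:,:,::-1])
goal([.473,.163,.045],np.pi/2,"A")
E
```

```text
disc [  22  136   56   53 2261] [ 0.4503 -0.0222  0.1   ]
disc [ 238  158   52   50 2014] [0.4702 0.1628 0.1   ]
[0.4719 0.1592 0.2077] [-0.04 -0.08  0.26] 1.55
A shift [-0.002  0.007  0.325] turn [ 0.001 -0.    -0.013]
```

View pics/w2.png

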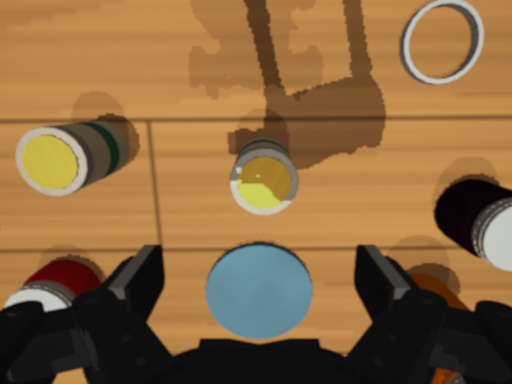

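The wrist view shows disc A at (264,184), matching the top-view fix, B at (50,164) and the trivet at (259,290). Descending on A.

Call:
step_arm(series=[{"x": 0.003, "y": 0.007, "z": 0.1, "ax": 0, "ay": 0, "az": -0.013, "grip": -1}, {"x": 0.003, "y": 0.007, "z": 0.2, "ax": 0, "ay": 0, "az": -0.013, "grip": -1}, {"x": 0.003, "y": 0.007, "z": 0.27, "ax": 0, "ay": 0, "az": -0.013, "grip": -1}, {"x": 0.003, "y": 0.007, "z": 0.32, "ax": 0, "ay": 0, "az": -0.013, "grip": -1}, {"x": 0.003, "y": 0.007, "z": 0.32, "ax": 0, "ay": 0, "az": -0.013, "grip": -1}, {"x": 0.003, "y": 0.007, "z": 0.32, "ax": 0, "ay": 0, "az": -0.013, "grip": 1}, {"x": 0.003, "y": 0.007, "z": 0.32, "ax": 0, "ay": 0, "az": -0.013, "grip": 1}, {"x": 0.003, "y": 0.007, "z": 0.32, "ax": 0, "ay": 0, "az": -0.013, "grip": 1}, {"x": 0.003, "y": 0.007, "z": 0.32, "ax": 0, "ay": 0, "az": -0.013, "grip": 1}, {"x": 0.003, "y": 0.007, "z": 0.32, "ax": 0, "ay": 0, "az": -0.013, "grip": 1}], force=50)

```text
time: 2.55
tool_pos: [0.4727, 0.1631, 0.0499]
tcp_rot: [-0.001, 3.137, 0.003]
wrist_force: [0.3, 0.8, 6.0]
width: 0.705
grip_force: 55.6
```

Call:
step_arm(series=[{"x": 0, "y": 0, "z": -0.03, "ax": 0, "ay": 0, "az": 0, "grip": 1}, {"x": 0, "y": 0, "z": -0.07, "ax": 0, "ay": 0, "az": 0, "grip": 1}, {"x": 0, "y": 0, "z": -0.1, "ax": 0, "ay": 0, "az": 0, "grip": 1}, {"x": 0, "y": 0, "z": -0.1, "ax": 0, "ay": 0, "az": 0, "grip": 1}, {"x": 0, "y": 0, "z": -0.1, "ax": 0, "ay": 0, "az": 0, "grip": 1}, {"x": 0, "y": 0, "z": -0.1, "ax": 0, "ay": 0, "az": 0, "grip": 1}, {"x": 0, "y": 0, "z": -0.1, "ax": 0, "ay": 0, "az": 0, "grip": 1}, {"x": 0, "y": 0, "z": -0.1, "ax": 0, "ay": 0, "az": 0, "grip": 1}])

```text
time: 3.35
tool_pos: [0.4699, 0.162, 0.0967]
tcp_rot: [0.001, -3.14, 0.001]
wrist_force: [-0.4, 0.2, -2.3]
width: 0.712
grip_force: 55.5
```

Call:
step_arm(series=[{"x": 0, "y": 0, "z": 0, "ax": 0, "ay": 0, "az": 0, "grip": 1}, {"x": 0, "y": 0, "z": 0, "ax": 0, "ay": 0, "az": 0, "grip": 1}])

```text
time: 3.55
tool_pos: [0.4705, 0.1622, 0.0974]
tcp_rot: [0.001, -3.141, 0.0]
wrist_force: [-0.3, 0.1, -4.1]
width: 0.705
grip_force: 55.5
```

```bash
cat > w.py <<'E'
from h import *
f=[];T=[]
for i in range(10):
    c=imaging.read_camera("wrist"); s=bot.read_state(); f.append(s["wrist_force"]); T.append(s["joint_torque"][1:3])
print(np.mean(f,0).round(2),np.std(f,0).round(2),np.mean(T,0).round(2),s["time"],s["tool_pos"])
E
python3 - <<'E'
import w
from h import *
c=w.c; print("trivet",plane(c,0,0,0.012)[:0])
E
```

```text
[-0.1  -0.06 -2.92] [0.24 0.57 0.42] [-35.76 -34.22] 4.05 [0.47066244 0.1622648  0.09771639]
trivet []
```

A weighs about 0.29 kg. Setting it back down, then going to B.

Call:
step_arm(series=[{"x": 0, "y": 0, "z": 0.04, "ax": 0, "ay": 0, "az": 0, "grip": 1}, {"x": 0, "y": 0, "z": 0.08, "ax": 0, "ay": 0, "az": 0, "grip": 1}, {"x": 0, "y": 0, "z": 0.098, "ax": 0, "ay": 0, "az": 0, "grip": 1}, {"x": 0, "y": 0, "z": 0.098, "ax": 0, "ay": 0, "az": 0, "grip": 1}, {"x": 0, "y": 0, "z": 0.098, "ax": 0, "ay": 0, "az": 0, "grip": -1}, {"x": 0, "y": 0, "z": 0.098, "ax": 0, "ay": 0, "az": 0, "grip": -1}, {"x": 0, "y": 0, "z": 0.098, "ax": 0, "ay": 0, "az": 0, "grip": -1}, {"x": 0, "y": 0, "z": 0.098, "ax": 0, "ay": 0, "az": 0, "grip": -1}, {"x": 0, "y": 0, "z": 0, "ax": 0, "ay": 0, "az": 0, "grip": -1}, {"x": 0, "y": 0, "z": -0.1, "ax": 0, "ay": 0, "az": 0, "grip": -1}, {"x": 0, "y": 0, "z": -0.14, "ax": 0, "ay": 0, "az": 0, "grip": -1}, {"x": 0, "y": 0, "z": -0.14, "ax": 0, "ay": 0, "az": 0, "grip": -1}])

```text
time: 5.25
tool_pos: [0.474, 0.1633, 0.1727]
tcp_rot: [-0.001, 3.133, 0.004]
wrist_force: [0.0, -0.3, 0.6]
width: 0.999
grip_force: 0.0
```

Call:
step_arm(series=[{"x": 0.04, "y": -0.369, "z": 0, "ax": 0, "ay": 0, "az": 0, "grip": -1}, {"x": 0.04, "y": -0.369, "z": 0, "ax": 0, "ay": 0, "az": 0, "grip": -1}, {"x": 0.04, "y": -0.369, "z": 0, "ax": 0, "ay": 0, "az": 0, "grip": -1}, {"x": 0.04, "y": -0.369, "z": 0, "ax": 0, "ay": 0, "az": 0, "grip": -1}, {"x": 0.04, "y": -0.369, "z": 0, "ax": 0, "ay": 0, "az": 0, "grip": -1}, {"x": 0.04, "y": -0.369, "z": 0, "ax": 0, "ay": 0, "az": 0, "grip": -1}])

```text
time: 5.85
tool_pos: [0.4497, -0.0227, 0.1663]
tcp_rot: [-0.003, -3.139, -0.001]
wrist_force: [0.2, 0.2, -0.5]
width: 0.999
grip_force: 0.0
```

```bash
python3 - <<'E'
from h import *
c=disc(); goal([.4505,-.022,.047],np.pi/2,"B")
E
```

```text
disc [  0 156  16  51 599] [ 0.4371 -0.2114  0.1   ]
disc [ 228  170   61   58 2720] [ 0.4502 -0.0233  0.1   ]
disc [ 466  193   46   57 2149] [0.4694 0.1571 0.1   ]
disc [ 11 290  53  22 593] [ 0.5372 -0.2057  0.1   ]
[ 0.45   -0.022   0.1665] [-0.1   0.2   0.96] 5.9
B shift [-0.002 -0.     0.239] turn [ 0.001 -0.004 -0.001]
```

Call:
step_arm(series=[{"x": 0, "y": -0.002, "z": 0.1, "ax": 0, "ay": 0, "az": 0, "grip": -1}, {"x": 0, "y": -0.002, "z": 0.19, "ax": 0, "ay": 0, "az": 0, "grip": -1}, {"x": 0, "y": -0.002, "z": 0.238, "ax": 0, "ay": 0, "az": 0, "grip": -1}, {"x": 0, "y": -0.002, "z": 0.238, "ax": 0, "ay": 0, "az": 0, "grip": -1}, {"x": 0, "y": -0.002, "z": 0.238, "ax": 0, "ay": 0, "az": 0, "grip": 1}, {"x": 0, "y": -0.002, "z": 0.238, "ax": 0, "ay": 0, "az": 0, "grip": 1}, {"x": 0, "y": -0.002, "z": 0.238, "ax": 0, "ay": 0, "az": 0, "grip": 1}, {"x": 0, "y": -0.002, "z": 0.238, "ax": 0, "ay": 0, "az": 0, "grip": 1}, {"x": 0, "y": -0.002, "z": 0.238, "ax": 0, "ay": 0, "az": 0, "grip": 1}])

```text
time: 6.8
tool_pos: [0.4529, -0.0233, 0.0507]
tcp_rot: [-0.0, 3.137, -0.0]
wrist_force: [1.8, 1.3, 6.5]
width: 0.713
grip_force: 54.9
```

Call:
step_arm(series=[{"x": 0, "y": 0, "z": -0.03, "ax": 0, "ay": 0, "az": 0, "grip": 1}, {"x": 0, "y": 0, "z": -0.07, "ax": 0, "ay": 0, "az": 0, "grip": 1}, {"x": 0, "y": 0, "z": -0.1, "ax": 0, "ay": 0, "az": 0, "grip": 1}, {"x": 0, "y": 0, "z": -0.1, "ax": 0, "ay": 0, "az": 0, "grip": 1}, {"x": 0, "y": 0, "z": -0.1, "ax": 0, "ay": 0, "az": 0, "grip": 1}, {"x": 0, "y": 0, "z": -0.1, "ax": 0, "ay": 0, "az": 0, "grip": 1}, {"x": 0, "y": 0, "z": -0.1, "ax": 0, "ay": 0, "az": 0, "grip": 1}, {"x": 0, "y": 0, "z": -0.1, "ax": 0, "ay": 0, "az": 0, "grip": 1}])

```text
time: 7.6
tool_pos: [0.45, -0.0232, 0.0978]
tcp_rot: [0.001, -3.14, -0.0]
wrist_force: [0.4, -0.4, -1.8]
width: 0.714
grip_force: 54.8
```

```bash
python3 w.py
```

```text
[ 0.3   0.12 -0.96] [0.72 0.58 0.5 ] [-29.66 -33.43] 8.1 [ 0.45077728 -0.02324394  0.09869891]
```

B is about 0.10 kg, so it must be the lightest (any other tin is at least 0.12 kg away and the minimum is 0.09). It can go straight to the trivet, after locating the trivet more closely.

Call:
step_arm(series=[{"x": 0, "y": 0, "z": -0.06, "ax": 0, "ay": 0, "az": 0, "grip": 1}, {"x": 0, "y": 0, "z": -0.12, "ax": 0, "ay": 0, "az": 0, "grip": 1}, {"x": 0, "y": 0, "z": -0.17, "ax": 0, "ay": 0, "az": 0, "grip": 1}, {"x": 0, "y": 0, "z": -0.17, "ax": 0, "ay": 0, "az": 0, "grip": 1}, {"x": 0, "y": 0, "z": -0.17, "ax": 0, "ay": 0, "az": 0, "grip": 1}])

```text
time: 8.6
tool_pos: [0.451, -0.0233, 0.1839]
tcp_rot: [-0.001, 3.14, -0.0]
wrist_force: [0.1, 0.5, -1.4]
width: 0.715
grip_force: 55.1
```

```bash
python3 - <<'E'
from h import *
for n in ("top","wrist"):
    c=imaging.read_camera(n); im=c["img"]
    m=cv2.inRange(cv2.cvtColor(im,cv2.COLOR_RGB2HSV),(95,90,60),(112,200,220))
    k,l,st,ce=cv2.connectedComponentsWithStats(m)
    for i in range(1,k):
        if st[i,4]>400:
            x,y,w,h=st[i,:4]; print(n,st[i],plane(c,*ce[i],.012).round(4),plane(c,x+w/2-.5,y+h/2-.5,.012).round(4))
goal([.641,.156,.184],np.pi/2)
s=bot.read_state(); print(s["tool_pos"],s["wrist_force"])
E
```

```text
top [ 181  133   42   41 1331] [0.6415 0.1586 0.012 ] [0.6419 0.1597 0.012 ]
top [ 441  217   51   57 1615] [ 0.3597 -0.6548  0.012 ] [ 0.3601 -0.6546  0.012 ]
 shift [-0.383  0.358 -0.005] turn [ 0.001 -0.005  0.001]
[ 0.44954011 -0.02311059  0.18206056] [-0.07801056 -0.25168791 -0.88884   ]
```

Call:
step_arm(series=[{"x": -0.03, "y": 0.03, "z": 0, "ax": 0, "ay": 0, "az": 0, "grip": 1}, {"x": -0.08, "y": 0.08, "z": 0, "ax": 0, "ay": 0, "az": 0, "grip": 1}, {"x": -0.14, "y": 0.13, "z": 0, "ax": 0, "ay": 0, "az": 0, "grip": 1}, {"x": -0.2, "y": 0.19, "z": 0, "ax": 0, "ay": 0, "az": 0, "grip": 1}, {"x": -0.26, "y": 0.24, "z": 0, "ax": 0, "ay": 0, "az": 0, "grip": 1}, {"x": -0.31, "y": 0.29, "z": 0, "ax": 0, "ay": 0, "az": 0, "grip": 1}, {"x": -0.36, "y": 0.34, "z": 0, "ax": 0, "ay": 0, "az": 0, "grip": 1}, {"x": -0.384, "y": 0.363, "z": 0, "ax": 0, "ay": 0, "az": 0, "grip": 1}, {"x": -0.384, "y": 0.363, "z": 0, "ax": 0, "ay": 0, "az": 0, "grip": 1}, {"x": -0.384, "y": 0.363, "z": 0, "ax": 0, "ay": 0, "az": 0, "grip": 1}])

```text
time: 9.7
tool_pos: [0.6412, 0.1581, 0.1812]
tcp_rot: [0.002, -3.137, 0.002]
wrist_force: [-0.2, 0.1, -1.9]
width: 0.715
grip_force: 55.1
```

```bash
python3 - <<'E'
from h import *
c=imaging.read_camera("scene"); cv2.imwrite("pics/s1.png",c["img"][:,:,::-1])
goal([.642,.158,.062],np.pi/2)
s=bot.read_state(); print(s["tool_pos"],s["wrist_force"])
E
```

```text
shift [-0.003  0.001  0.24 ] turn [-0.002 -0.007  0.001]
[0.64114737 0.15770335 0.18177028] [-0.52127504  0.60260962 -0.98193898]
```

View pics/s1.png

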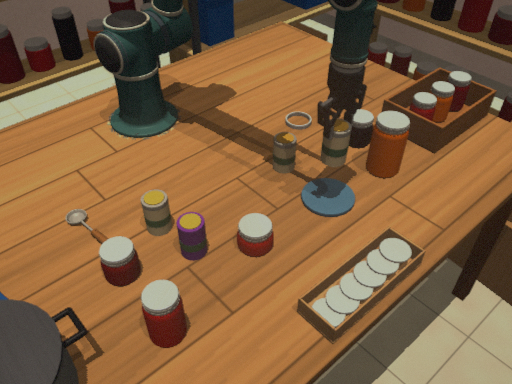

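The tin hangs upright at (337,143) in the gripper, above the trivet. Lowering it, releasing and retreating.

Call:
step_arm(series=[{"x": 0, "y": 0, "z": 0.06, "ax": 0, "ay": 0, "az": 0, "grip": 1}, {"x": 0, "y": 0, "z": 0.12, "ax": 0, "ay": 0, "az": 0, "grip": 1}, {"x": 0, "y": 0, "z": 0.18, "ax": 0, "ay": 0, "az": 0, "grip": 1}, {"x": 0, "y": 0, "z": 0.22, "ax": 0, "ay": 0, "az": 0, "grip": 1}, {"x": 0, "y": 0, "z": 0.235, "ax": 0, "ay": 0, "az": 0, "grip": 1}, {"x": 0, "y": 0, "z": 0.237, "ax": 0, "ay": 0, "az": 0, "grip": 1}, {"x": 0, "y": 0, "z": 0.237, "ax": 0, "ay": 0, "az": 0, "grip": 1}])

```text
time: 10.45
tool_pos: [0.643, 0.158, 0.0661]
tcp_rot: [-0.0, 3.14, 0.0]
wrist_force: [0.2, -0.2, -1.0]
width: 0.714
grip_force: 55.1
```

```bash
python3 w.py
```

```text
[-0.05  0.02 -0.94] [0.42 0.35 0.58] [-53.12 -33.3 ] 10.95 [0.64270271 0.15843392 0.06535791]
```

Still hanging about 2 mm clear, so I'll go slightly lower and then open.

Call:
step_arm(series=[{"x": 0, "y": 0, "z": 0.003, "ax": 0, "ay": 0, "az": 0, "grip": 1}, {"x": 0, "y": 0, "z": 0.006, "ax": 0, "ay": 0, "az": 0, "grip": 1}, {"x": 0, "y": 0, "z": 0.006, "ax": 0, "ay": 0, "az": 0, "grip": 1}, {"x": 0, "y": 0, "z": 0.006, "ax": 0, "ay": 0, "az": 0, "grip": -1}, {"x": 0, "y": 0, "z": 0.006, "ax": 0, "ay": 0, "az": 0, "grip": -1}, {"x": 0, "y": 0, "z": 0.006, "ax": 0, "ay": 0, "az": 0, "grip": -1}, {"x": 0, "y": 0, "z": 0.006, "ax": 0, "ay": 0, "az": 0, "grip": -1}, {"x": 0, "y": 0, "z": -0.06, "ax": 0, "ay": 0, "az": 0, "grip": -1}, {"x": 0, "y": 0, "z": -0.15, "ax": 0, "ay": 0, "az": 0, "grip": -1}, {"x": 0, "y": 0, "z": -0.23, "ax": 0, "ay": 0, "az": 0, "grip": -1}, {"x": 0, "y": 0, "z": -0.25, "ax": 0, "ay": 0, "az": 0, "grip": -1}, {"x": 0, "y": 0, "z": -0.25, "ax": 0, "ay": 0, "az": 0, "grip": -1}])

```text
time: 12.15
tool_pos: [0.6446, 0.1588, 0.1936]
tcp_rot: [-0.001, 3.136, 0.002]
wrist_force: [-0.0, 0.1, -0.4]
width: 0.999
grip_force: 0.0
```

```bash
python3 - <<'E'
from h import *
disc(.112)
goal([.436,-.2265,.19],np.radians(75),"C")
E
```

```text
disc [ 229  161   57   55 2451] [0.6411 0.1577 0.112 ]
[0.643  0.1585 0.1908] [ 0.67 -0.23 -1.2 ] 12.2
C shift [ 0.415 -0.77   0.001] turn [0.001 0.003 0.501]
```

B stands at (0.641, 0.158), within 2 mm of the trivet's centre. Now to C.

Call:
step_arm(series=[{"x": 0.415, "y": -0.77, "z": 0, "ax": 0, "ay": 0, "az": 0.5, "grip": -1}, {"x": 0.415, "y": -0.77, "z": 0, "ax": 0, "ay": 0, "az": 0.5, "grip": -1}, {"x": 0.415, "y": -0.77, "z": 0, "ax": 0, "ay": 0, "az": 0.5, "grip": -1}, {"x": 0.415, "y": -0.77, "z": 0, "ax": 0, "ay": 0, "az": 0.5, "grip": -1}, {"x": 0.415, "y": -0.77, "z": 0, "ax": 0, "ay": 0, "az": 0.5, "grip": -1}, {"x": 0.415, "y": -0.77, "z": 0, "ax": 0, "ay": 0, "az": 0.5, "grip": -1}, {"x": 0.415, "y": -0.77, "z": 0, "ax": 0, "ay": 0, "az": 0.5, "grip": -1}, {"x": 0.415, "y": -0.77, "z": 0, "ax": 0, "ay": 0, "az": 0.5, "grip": -1}, {"x": 0.415, "y": -0.77, "z": 0, "ax": 0, "ay": 0, "az": 0.5, "grip": -1}, {"x": 0.415, "y": -0.77, "z": 0, "ax": 0, "ay": 0, "az": 0.5, "grip": -1}, {"x": 0.415, "y": -0.77, "z": 0, "ax": 0, "ay": 0, "az": 0.5, "grip": -1}, {"x": 0.415, "y": -0.77, "z": 0, "ax": 0, "ay": 0, "az": 0.5, "grip": -1}])

```text
time: 13.4
tool_pos: [0.4349, -0.2256, 0.1886]
tcp_rot: [-0.408, -3.113, -0.002]
wrist_force: [0.5, 0.1, -0.1]
width: 1.0
grip_force: 0.0
```

```bash
python3 - <<'E'
from h import *
disc()
goal([.436,-.2265,.047],np.radians(75),"C")
E
```

```text
disc [ 228  164   55   53 2303] [ 0.4336 -0.2287  0.1   ]
disc [ 283  283   51   44 1752] [ 0.5508 -0.21    0.1   ]
[ 0.4353 -0.2255  0.189 ] [-0.34 -0.28  0.3 ] 13.45
C shift [-0.002 -0.002  0.284] turn [ 0.002 -0.004  0.004]
```

Call:
step_arm(series=[{"x": 0, "y": -0.006, "z": 0.08, "ax": 0, "ay": 0, "az": 0, "grip": -1}, {"x": 0, "y": -0.006, "z": 0.17, "ax": 0, "ay": 0, "az": 0, "grip": -1}, {"x": 0, "y": -0.006, "z": 0.24, "ax": 0, "ay": 0, "az": 0, "grip": -1}, {"x": 0, "y": -0.006, "z": 0.282, "ax": 0, "ay": 0, "az": 0, "grip": -1}, {"x": 0, "y": -0.006, "z": 0.282, "ax": 0, "ay": 0, "az": 0, "grip": -1}, {"x": 0, "y": -0.006, "z": 0.282, "ax": 0, "ay": 0, "az": 0, "grip": 1}, {"x": 0, "y": -0.006, "z": 0.282, "ax": 0, "ay": 0, "az": 0, "grip": 1}, {"x": 0, "y": -0.006, "z": 0.282, "ax": 0, "ay": 0, "az": 0, "grip": 1}, {"x": 0, "y": -0.006, "z": 0.282, "ax": 0, "ay": 0, "az": 0, "grip": 1}, {"x": 0, "y": -0.006, "z": 0.282, "ax": 0, "ay": 0, "az": 0, "grip": 1}], force=60)

```text
time: 14.45
tool_pos: [0.4367, -0.2302, 0.0513]
tcp_rot: [0.409, 3.11, -0.001]
wrist_force: [2.2, 2.3, 5.3]
width: 0.7
grip_force: 66.6
```

Call:
step_arm(series=[{"x": 0, "y": 0, "z": -0.03, "ax": 0, "ay": 0, "az": 0, "grip": 1}, {"x": 0, "y": 0, "z": -0.07, "ax": 0, "ay": 0, "az": 0, "grip": 1}, {"x": 0, "y": 0, "z": -0.1, "ax": 0, "ay": 0, "az": 0, "grip": 1}, {"x": 0, "y": 0, "z": -0.1, "ax": 0, "ay": 0, "az": 0, "grip": 1}, {"x": 0, "y": 0, "z": -0.1, "ax": 0, "ay": 0, "az": 0, "grip": 1}, {"x": 0, "y": 0, "z": -0.1, "ax": 0, "ay": 0, "az": 0, "grip": 1}, {"x": 0, "y": 0, "z": -0.1, "ax": 0, "ay": 0, "az": 0, "grip": 1}])

```text
time: 15.15
tool_pos: [0.4334, -0.2291, 0.0977]
tcp_rot: [-0.409, -3.112, -0.002]
wrist_force: [0.1, -0.4, -4.7]
width: 0.697
grip_force: 66.7
```

```bash
python3 w.py
```

```text
[-0.1   0.06 -4.56] [0.42 0.6  0.46] [-35.96 -35.14] 15.65 [ 0.43463523 -0.2296802   0.09920293]
```

C weighs about 0.46 kg, so it is the heaviest. Raising it so that the underside is about 200 mm up.

Call:
step_arm(series=[{"x": 0, "y": 0, "z": -0.04, "ax": 0, "ay": 0, "az": 0, "grip": 1}, {"x": 0, "y": 0, "z": -0.09, "ax": 0, "ay": 0, "az": 0, "grip": 1}, {"x": 0, "y": 0, "z": -0.14, "ax": 0, "ay": 0, "az": 0, "grip": 1}, {"x": 0, "y": 0, "z": -0.19, "ax": 0, "ay": 0, "az": 0, "grip": 1}, {"x": 0, "y": 0, "z": -0.24, "ax": 0, "ay": 0, "az": 0, "grip": 1}, {"x": 0, "y": 0, "z": -0.28, "ax": 0, "ay": 0, "az": 0, "grip": 1}, {"x": 0, "y": 0, "z": -0.3, "ax": 0, "ay": 0, "az": 0, "grip": 1}, {"x": 0, "y": 0, "z": -0.3, "ax": 0, "ay": 0, "az": 0, "grip": 1}, {"x": 0, "y": 0, "z": -0.3, "ax": 0, "ay": 0, "az": 0, "grip": 1}, {"x": 0, "y": 0, "z": -0.3, "ax": 0, "ay": 0, "az": 0, "grip": 1}, {"x": 0, "y": 0, "z": -0.3, "ax": 0, "ay": 0, "az": 0, "grip": 1}, {"x": 0, "y": 0, "z": -0.3, "ax": 0, "ay": 0, "az": 0, "grip": 1}])

```text
time: 16.85
tool_pos: [0.4341, -0.2294, 0.2481]
tcp_rot: [-0.409, -3.113, -0.001]
wrist_force: [0.8, 0.3, -4.3]
width: 0.7
grip_force: 67.1
```

```bash
python3 - <<'E'
from h import *
c=imaging.read_camera("scene"); cv2.imwrite("pics/s2.png",c["img"][:,:,::-1])
import w
E
```

```text
[-0.02  0.04 -4.7 ] [0.43 0.45 0.32] [-33.21 -39.84] 17.4 [ 0.4346078  -0.22965007  0.24922225]
```

View pics/s2.png

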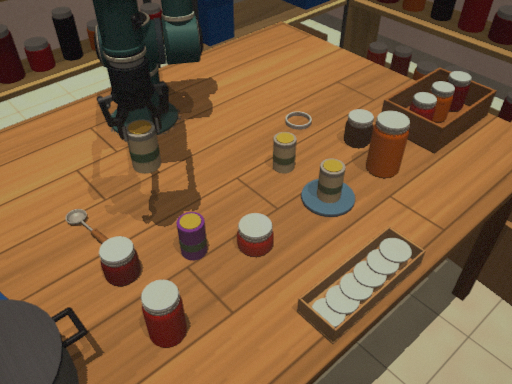

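The picture shows B standing on the trivet at (331,182), A on the counter at (285,152), and C held upright at (143,147). The jars, spoon and band look undisturbed.

```bash
python3 -c "
from workcell import bot
print(bot.finish_job())"
```

```text
the job is handed in; nothing more can be done
None
```

The job is handed in (no verdict returned): the lightest tin (about 0.10 kg) stands released on the trivet, the middling one (about 0.29 kg) stands on the counter, and the heaviest (about 0.47 kg) is held still and upright about 20 cm up.

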